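# Reset the blue kiln timer with the bezel pusher

## Robot

A 6-joint arm with a two-finger parallel gripper is mounted at the origin on the work surface. World frame = base frame: x ahead of the robot, y to its left, z up, the work surface at z = 0. Lengths are in mm, angles in rad, forces in N, time in s.
With the tool pointing down it reaches from about 375 to 825 mm from the base axis. Payload 5.5 kg.
Tool frame: the origin (TCP) lies on the centre line of the jaws, within the pads' length; the fingertips stand 8 mm ahead of it and the grasp point (between the pads) lies 11 mm behind it; z points along the fingers, y is the line along which they close (so a half turn about z gives the same grasp; the last joint's range is limited). The gripper opens to 85 mm and grips with 20 to 120 N. Pads are 22 mm wide; open, the fingers measure 114 mm over their backs; the gripper's body (76 mm by 85 mm) begins 54 mm behind the grasp point. The pads swing forward as they close: fully open they stand 13 mm farther back than shut.
Start: joints at [1.124, 0.314, -0.047, 1.21, 0, 1.571], TCP at [259.245, 541.098, 239.299] pointing down, gripper open.
Joint ranges: [-2.67, 2.67], [-0.69, 1.73], [-1.03, 1.25], [-2.08, 2.16], [-1.42, 1.45], [-3.14, 3.14]. Speed limits (rad/s): [2.39, 2.39, 3.01, 3.14, 3.14, 3.14].

## Interface

Orientations are given as a unit quaternion [w, x, y, z].
In Python, from cell import arm gives the robot as it stands.
- The arm moves only by the tool move_arm, never from a script. Its argument "plan" is a list of rows, each a list of 3 entries, a list of its own where there are three numbers: the shift along the tool's x, y, z in m, then the turn, a rotation vector about the tool's x, y, z in rad, then the closure, from 0 (fully open) to 1 (shut). In form: [[[x, y, z], [wx, wy, wz], fingers], ...]. A call has 1 to 10 rows; each row shifts and turns the commanded pose from where the row before left it, along the tool's axes as they then stand; what a row does not reach is not made up. A row lasts 1/10 s, in which the tool goes at most 50 mm and 8.59 degrees, less where a joint would pass 70% of its speed; a pose out of reach is approached as far as the arm can. A call with a gripper value outside its range is refused whole. The fingers move at their own pace and stop on an object; "force" is the grip in N (left out, the last holds). Time passes only in rows, so rows that do not move let the fingers close. It gives the time, the measured TCP pose, the force, the opening and the grip force at its end, in the units of the state.
- arm.observe(): the state, without advancing time (a new reading comes with each control period).
- arm.snapshot(name): name is "scene" or "top" or "wrist"; returns a dict with "image" (400x640x3 uint8, red, green, blue), "depth" (400x640 float32, mm along the optical axis (not along the pixel's ray), 0 where there is no reading), "camera_matrix" (3x3 intrinsics, pixels), "xyz" and "orientation" of the camera in the world. Camera axes: x right, y down, z forward; pixel columns grow to the right and rows downward; lengths in mm; the calibration is good to about 2 mm. A picture is of the moment at which its call begins.
- arm.job_done(): hands the job in; it is judged then, once.
The state is a dict: "t": time; "joint_positions": joint angles; "dq": joint speeds; "joint_efforts": joint torques, N m; "tool_pos": TCP position; "eef_rot": TCP orientation; "ft_force": force on the tool from outside, world axes, zero at the start; "ft_torque": the same for the moment, N m; "width": finger opening in mm; "grip_force": force on a finger pad.
Only numpy, scipy, OpenCV 4.12 (cv2) and the standard library are available. Lean on these libraries where they do the work, as an engineer would, in place of code of your own. Each camera call takes 0.05 s, during which the arm holds its last target. There are 200 camera calls.

## Task

Reset the blue timer: take the wooden-handled pusher out of its stand and use its steel rod, not the gripper's fingers, to push the recessed white button on the blue timer all the way in, holding it there for about half a second before letting it spring back. Do not press the yellow timer's button. Then hang the pusher back upright in the hole of its stand and let go.

Things in the scene. Friction and masses are not known exactly. Their poses are not given: they have to be found in the camera images.
- pusher: Loose tool, 139 mm, about 0.12 kg: steel rod 8 mm in diameter from 0 to 70 mm, brass collar 50 mm across from 70 to 78 mm, round light-wood handle 24 mm across from 78 to 139 mm. Origin at the rod's free lower end (the tip), z up the tool. At the start it hangs upright in the stand's hole, collar on the stand's top, tip 10 mm above the table.
- tool_stand: Dark wooden block 75 x 75 mm, 80 mm high, fixed to the bench. Origin at the centre of its underside, z up. A round vertical hole 28 mm wide and 74 mm deep opens at the centre of its top. With the collar down on the top, the pusher's origin is 10 mm above the stand's, wherever the rod sits in the hole (up to 10 mm off centre).
- timer_blue: The timer to reset: blue box 100 (its x) x 80 (its y) x 52 mm high, fixed to the bench, button and dark display on top. Origin at table level exactly under the button's centre, z up; the box's middle is 18 mm along +x, the display on the +x side of the button. The button sits in a round well 30 mm wide. A yellow timer of the same make stands elsewhere.
- blue_button (a joint): The blue timer's white spring button: flat round cap 26 mm across in the well, its top at rest 40 mm above the table, 12 mm below the box's top. Value 0 out, 0.005 m fully down (top at 35 mm, hard stop). It takes about 1.2 N to start and 4 N at the bottom, and springs back by itself.
- yellow_button (a joint): The same button on the yellow timer (a yellow box of the same size), which must not be pressed. Value: 0 out, 0.005 m fully down.
Mind the look-alikes: they are no part of the job. Leave any orange, purple or red look-alike of the pusher alone.

How it is judged:
By the outcome, as a careful person would: the job done as asked, in the order asked, and still so for the second after the job is handed in, with the robot touching nothing.
It also fails if it takes over 48 s, if anything falls off the work surface, if the arm or the gripper's body presses on something with over 40 N, if the wrist force passes 120 N, or if a joint passes its speed limit or range.

## Working session

There is one attempt and no reset: what is moved stays moved. The work goes in short steps, Python scripts to look and compute and a tool call to move; the robot and the scene stay as the last step left them, time stands still between calls to the robot, and variables do not carry over. Pictures are saved under pics/ and viewed, at most 10 in all, crops included, and the job is handed in when it is done.

Besides the shell and the picture viewer there is one more tool, called after ">>>" by a JSON object that holds its "fn" and its "kwargs". move_arm: Moves the arm, as the interface text tells. Its arguments: {"type":"object","properties":{"plan":{"type":"array"},"force":{"type":"number"}},"required":["plan"]}

```bash
mkdir -p pics; ls; cat > h.py <<'E'
import numpy as np, cv2
from scipy.spatial.transform import Rotation as R
from cell import arm
def snap(n):
    s=arm.snapshot(n); q=np.array(s["orientation"]).ravel()
    s["R"]=R.from_quat([q[1],q[2],q[3],q[0]]).as_matrix(); s["K"]=np.array(s["camera_matrix"]); s["p"]=np.array(s["xyz"]); return s
def ray(s,u,v,z):
    d=s["R"]@np.linalg.inv(s["K"])@np.array([u,v,1.]); return s["p"]+d*(z-s["p"][2])/d[2]
def cloud(s):
    v,u=np.mgrid[:400,:640]; d=s["depth"]
    c=np.stack([u,v,np.ones_like(u)],-1)@np.linalg.inv(s["K"]).T*d[...,None]
    return c@s["R"].T+s["p"]
def save(s,f,crop=None,k=1):
    im=s["image"][...,::-1]
    if crop: a,b,c,d=crop; im=im[b:d,a:c]
    cv2.imwrite(f,cv2.resize(im,None,fx=k,fy=k,interpolation=cv2.INTER_CUBIC))
E
python3 - <<'E'
from h import *
import pickle
o=arm.observe(); print(o)
for n in("top","scene"):
    s=snap(n); save(s,f"pics/{n}0.png"); pickle.dump(s,open(n+".pkl","wb")); print(n,s["p"],s["K"].tolist())
E
```

```text
pics
{'t': 0.0, 'joint_positions': array([ 1.12397995e+00,  3.14241256e-01, -4.80675679e-02,  1.21016387e+00,
       -1.86951754e-05,  1.57075869e+00]), 'dq': array([-4.57026845e-05,  1.48234965e-03, -5.40310256e-04, -7.42836451e-04,
        1.15632098e-03, -3.86794385e-04]), 'joint_efforts': array([-3.56626209e-03, -5.39590216e+01,  3.39748836e+01,  1.93196040e-02,
       -3.55136872e-04, -1.19001683e-05]), 'tool_pos': array([259.02842525, 540.60329122, 238.43044035]), 'eef_rot': array([-1.76603848e-04,  2.21535954e-01,  9.75151844e-01, -8.19422730e-04]), 'ft_force': array([ 0.1637196 , -0.24171298,  0.05840531]), 'ft_torque': array([0.03817995, 0.02226499, 0.02736036]), 'grip_force': 0.0, 'width': 85.1708598631575}
top [370.8593046  -38.73677158 885.18589235] [[377.65036499626905, 0.0, 323.8041457344941], [0.0, 377.65036499626905, 205.52515400931279], [0.0, 0.0, 1.0]]
scene [ 882.5171199  -453.15244611  796.14207899] [[422.10069225524387, 0.0, 320.33965365472193], [0.0, 422.10069225524387, 193.62123958198347], [0.0, 0.0, 1.0]]
```

View pics/top0.png

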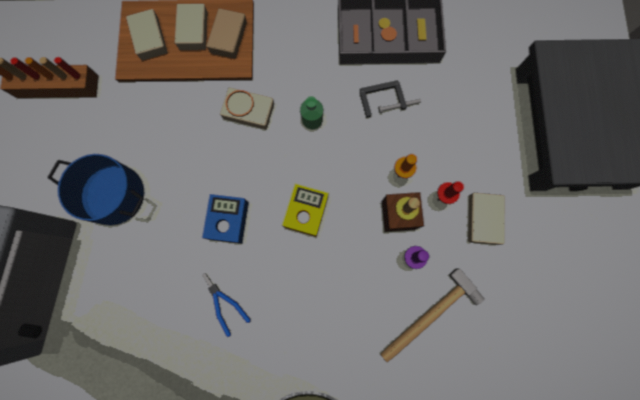

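View pics/scene0.png

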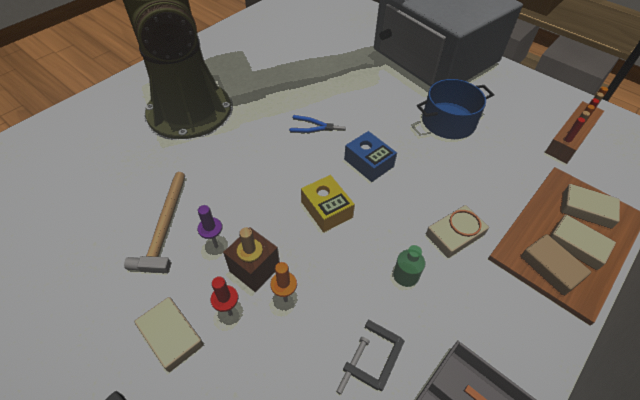

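The top view shows the wooden-handled pusher with brass collar in the dark stand at (408,206). In the scene view it is at (250,245). Candidates that could be taken for it:
- orange at (406,166)
- red at (450,192)
- purple at (416,258)

The choice is the light-wood one in the block. The blue timer is at (225,219), button at (223,226). The yellow timer is at (306,210).

```bash
python3 - <<'E'
from h import *
import pickle
T=pickle.load(open("top.pkl","rb")); S=pickle.load(open("scene.pkl","rb"))
a=T["image"][140:290,360:480,::-1]; b=S["image"][190:330,170:330,::-1]
f=lambda i:cv2.resize(i,(390,390*i.shape[0]//i.shape[1]),interpolation=cv2.INTER_CUBIC)
a,b=f(a),f(b); out=np.zeros((max(len(a),len(b)),790,3),np.uint8); out[:len(a),:390]=a; out[:len(b),400:]=b; cv2.imwrite("pics/crop.png",out)
for n,s in(("top",T),("scene",S)):
    P=cloud(s); hsv=cv2.cvtColor(s["image"],cv2.COLOR_RGB2HSV); H,Sa,V=cv2.split(hsv)
    def med(name,m):
        k,l,st,c=cv2.connectedComponentsWithStats(m.astype(np.uint8))
        for i in range(1,k):
            if st[i,4]>25:
                q=P[(l==i)&(s["depth"]>0)]; print(n,name,c[i].round(1),st[i,4],q.mean(0).round(1),"lo",np.percentile(q,3,0).round(),"hi",np.percentile(q,97,0).round())
    xy=(P[...,0]>250)&(P[...,0]<560)&(P[...,1]>-320)&(P[...,1]<280)
    med("blue",xy&(H>105)&(H<125)&(Sa>150)&(P[...,2]>47)&(P[...,2]<60))
    med("yel",xy&(H>24)&(H<34)&(Sa>180)&(P[...,2]>47)&(P[...,2]<60))
    med("white",xy&(Sa<60)&(V>90)&(P[...,2]>30)&(P[...,2]<46))
    for z in (80,):med("z76-100",xy&(P[...,2]>70)&(P[...,2]<100))
    med("handle",xy&(P[...,2]>140)&(P[...,2]<160))
E
```

```text
top blue [223.4 222.6] 935 [489.3 179.3  51.8] lo [452. 140.  49.] hi [547. 217.  55.]
top yel [304.4 215. ] 887 [503.3  -0.9  51.7] lo [467. -45.  49.] hi [552.  40.  55.]
top white [302.9 216.9] 99 [500.7   3.   39.5] lo [489.  -8.  36.] hi [512.  14.  42.]
top white [222.8 225.9] 95 [483.5 183.4  39.7] lo [472. 174.  37.] hi [495. 194.  42.]
top z76-100 [443.4 194.4] 192 [ 538.9 -305.9   79.6] lo [ 521. -318.   74.] hi [ 558. -294.   97.]
top z76-100 [403.1 210.8] 1048 [ 503.8 -215.4   81.4] lo [ 471. -255.   76.] hi [ 542. -182.   89.]
top z76-100 [412.9 257.5] 290 [ 403.6 -231.3   78.4] lo [ 383. -254.   74.] hi [ 427. -215.   94.]
top handle [412.8 203. ] 115 [ 508.2 -221.1  147.6] lo [ 499. -231.  142.] hi [ 519. -211.  150.]
scene yel [338.4 187.2] 37 [521.1  33.1  53.2] lo [484.  22.  51.] hi [557.  45.  56.]
scene white [365.4 146.5] 33 [481.6 186.5  41.5] lo [473. 179.  37.] hi [490. 197.  44.]
scene white [322.7 192.5] 52 [499.    4.9  41.5] lo [490.  -3.  39.] hi [509.  13.  44.]
scene z76-100 [210.2 229. ] 348 [ 412.6 -241.4   80.8] lo [ 388. -261.   73.] hi [ 429. -217.   97.]
scene z76-100 [250.9 253.3] 1184 [ 515.9 -225.4   82.8] lo [ 474. -257.   73.] hi [ 545. -184.   91.]
scene z76-100 [231.3 293.6] 128 [ 550.3 -305.6   81.1] lo [ 534. -319.   77.] hi [ 559. -296.   97.]
scene handle [203.7 209.2] 37 [ 407.7 -238.5  140.9] lo [ 400. -248.  140.] hi [ 415. -230.  142.]
scene handle [245.8 233.4] 138 [ 512.2 -224.6  148.5] lo [ 501. -234.  141.] hi [ 521. -214.  152.]
scene handle [220.6 280. ] 26 [ 545.8 -313.7  140.6] lo [ 540. -318.  140.] hi [ 554. -309.  142.]
```

View pics/crop.png

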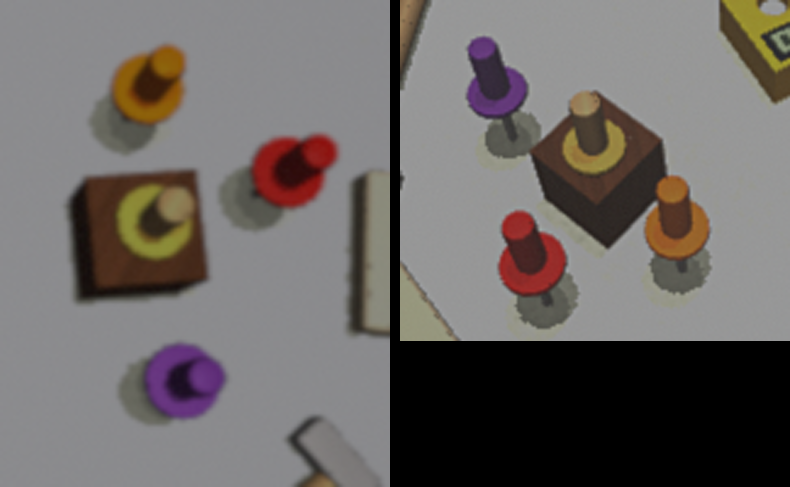

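The crop confirms it: light-wood handle and yellow brass collar, in the block. The look-alikes stand free on discs. Next I refine the positions by rays and check clearances.

```bash
python3 - <<'E'
from h import *
import pickle
for n in("top","scene"):
    s=pickle.load(open(n+".pkl","rb")); P=cloud(s); hsv=cv2.cvtColor(s["image"],cv2.COLOR_RGB2HSV); H,Sa,V=cv2.split(hsv)
    near=(abs(P[...,0]-508)<60)&(abs(P[...,1]+220)<60)
    brass=near&(H>22)&(H<34)&(Sa>120)&(abs(P[...,2]-88)<8)
    h=cv2.convexHull(np.argwhere(brass)[:,::-1].astype(np.float32)); e=cv2.fitEllipse(h); print(n,"collar",e[0],ray(s,*e[0],88).round(1))
    top=near&(P[...,2]>144); e=cv2.minEnclosingCircle(np.argwhere(top&(V>np.percentile(V[top],40)))[:,::-1].astype(np.float32)); print("handle",e,ray(s,*e[0],149).round(1))
    st=near&(P[...,2]>74)&(P[...,2]<93)
    q=cv2.minAreaRect(np.array([ray(s,u,v,80)[:2] for v,u in np.argwhere(st&~brass)],np.float32)); print("stand rect",q)
    # heights along path
    A=np.array([259,541.]);B=np.array([508,-222.]);d=(B-A)/np.linalg.norm(B-A);r=P[...,:2]-A;t=r@d;c=abs(r@np.array([-d[1],d[0]]))
    for k in range(0,800,100):
        m=(s["depth"]>0)&(t>k-100)&(t<k+100)&(c<110)
        if m.any(): print(k,np.percentile(P[m][:,2],99.8).round(),end="; ")
    for nm,hu in(("orange",(8,16)),("red",(0,3)),("purple",(130,150))):
        m=(H>=hu[0])&(H<=hu[1])&(Sa>150)&(P[...,2]>125)&(P[...,2]<160)&(P[...,1]<-150)
        if m.any(): print(nm,P[m].mean(0).round(),P[m][:,2].max().round())
    for nm,bx in (("blue",(483,183)),("yellow",(500,3))):
        w=(abs(P[...,0]-bx[0])<30)&(abs(P[...,1]-bx[1])<30)&(Sa<60)&(V>90)&(P[...,2]<46)&(P[...,2]>30)
        c=np.argwhere(w).mean(0)[::-1]; print(nm,"button",ray(s,*c,40).round(1))
E
```

```text
top collar (406.6934509277344, 208.20840454101562) [ 508.2 -222.1   88. ]
handle ((413.70001220703125, 202.5), 4.554221153259277) [ 509.  -222.6  149. ]
stand rect ((506.380615234375, -218.51441955566406), (75.58100891113281, 76.191162109375), 2.9113190174102783)
0 181.0; 100 181.0; 200 4.0; 300 54.0; 400 55.0; 500 55.0; 600 56.0; 700 148.0; orange [ 599. -221.  133.] 140.0
red [ 542. -315.  137.] 141.0
purple [ 405. -236.  137.] 141.0
blue button [483.4 183.4  40. ]
yellow button [500.6   3.   40. ]
scene collar (249.31507873535156, 249.6316375732422) [ 510.4 -223.8   88. ]
handle ((244.6666717529297, 231.5), 5.069066524505615) [ 508.1 -223.4  149. ]
stand rect ((507.98345947265625, -220.48300170898438), (78.0746841430664, 77.52681732177734), 2.9068899154663086)
0 204.0; 100 202.0; 200 6.0; 300 56.0; 400 56.0; 500 57.0; 600 57.0; 700 149.0; orange [ 605. -228.  140.] 142.0
red [ 545. -320.  140.] 142.0
blue button [480.8 187.7  40. ]
yellow button [498.3   5.8  40. ]
```

>>> {"fn": "move_arm", "kwargs": {"plan": [[[0,0,-0.03],[0,0,-0.149],0],[[0,0,0],[0,0,-0.149],0],[[0,0,0],[0,0,-0.149],0],[[-0.006,-0.019,0],[0,0,0],0.3],[[-0.0125,-0.0382,0],[0,0,0],0.3],[[-0.0125,-0.0382,0],[0,0,0],0.3],[[-0.0125,-0.0382,0],[0,0,0],0.3],[[-0.0125,-0.0382,0],[0,0,0],0.3],[[-0.0125,-0.0382,0],[0,0,0],0.3],[[0,0,0],[0,0,0],0.3]]}}

```text
t: 1.1
tool_pos: [328.3, 327.2, 269.2]
eef_rot: [-0.0, 0.002, 1.0, -0.001]
ft_force: [-0.4, 0.4, 0.4]
width: 59.7
grip_force: 0.0
```

>>> {"fn": "move_arm", "kwargs": {"plan": [[[-0.022,-0.028,0],[0,0,0],0.3],[[-0.0225,-0.0284,0],[0,0,0],0.3],[[-0.0225,-0.0284,0],[0,0,0],0.3],[[-0.0225,-0.0284,0],[0,0,0],0.3],[[-0.0225,-0.0284,0],[0,0,0],0.3],[[0,0,0],[0,0,0],0.3],[[0,0,0],[0,0,0],0.3]]}}

```text
t: 1.8
tool_pos: [439.9, 189.5, 268.9]
eef_rot: [-0.0, 0.001, 1.0, 0.0]
ft_force: [0.1, 0.2, 0.2]
width: 59.6
grip_force: 0.0
```

```bash
python3 - <<'E'
from h import *
s=snap("wrist"); print(arm.observe()["tool_pos"],s["p"],s["R"][:,2]); save(s,"pics/w1.png")
P=cloud(s); H,Sa,V=cv2.split(cv2.cvtColor(s["image"],cv2.COLOR_RGB2HSV))
m=((P[...,2]>30)&(P[...,2]<46)&(Sa<60)&(V>90)).astype(np.uint8)
k,l,st,c=cv2.connectedComponentsWithStats(m)
for i in range(1,k):
    if st[i,4]>200: print(c[i].round(),st[i],ray(s,*c[i],40).round(1),P[l==i].mean(0).round(1))
E
```

```text
[439.49568935 190.02272165 268.99913213] [370.65705969 189.0536821  403.37850219] [ 2.73389056e-01 -4.57669988e-04 -9.61903433e-01]
[314. 208.] [305 200  19  18 274] [482.9 181.9  40. ] [483.2 181.9  39.2]
[179. 222.] [171 213  17  18 211] [5.009e+02 5.000e-01 4.000e+01] [5.012e+02 2.000e-01 3.930e+01]
```

View pics/w1.png

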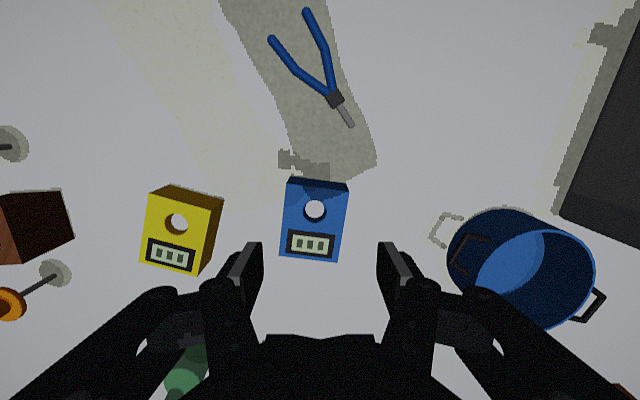

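The wrist view shows the blue button at (314,208), about (483,182) mm, and the yellow one at (179,222). Now to the pusher.

>>> {"fn": "move_arm", "kwargs": {"plan": [[[-0.004,-0.022,0],[0,0,0],0.3],[[-0.0075,-0.044,0],[0,0,0],0.3],[[-0.0075,-0.044,0],[0,0,0],0.3],[[-0.0075,-0.044,0],[0,0,0],0.3],[[-0.0075,-0.044,0],[0,0,0],0.3],[[-0.0075,-0.044,0],[0,0,0],0.3],[[-0.0075,-0.044,0],[0,0,0],0.3],[[-0.0075,-0.044,0],[0,0,0],0.3],[[-0.0075,-0.044,0],[0,0,0],0.3],[[-0.0045,-0.038,0],[0,0,0],0.3]]}}

```text
t: 2.85
tool_pos: [509.1, -222.9, 269.2]
eef_rot: [0.0, -0.001, 1.0, 0.0]
ft_force: [-0.2, 0.7, -0.2]
width: 60.0
grip_force: 0.0
```

>>> {"fn": "move_arm", "kwargs": {"plan": [[[0,0,0],[0,0,0],0.3],[[0,0,0],[0,0,0],0.3]]}}

```text
t: 3.05
tool_pos: [508.5, -221.5, 268.9]
eef_rot: [-0.0, -0.0, 1.0, 0.001]
ft_force: [-0.7, 0.1, -0.0]
width: 59.6
grip_force: 0.0
```

```bash
python3 - <<'E'
from h import *
s=snap("wrist"); print(arm.observe()["tool_pos"],arm.observe()["eef_rot"].round(4)); save(s,"pics/w2.png")
P=cloud(s); H,Sa,V=cv2.split(cv2.cvtColor(s["image"],cv2.COLOR_RGB2HSV))
n=(abs(P[...,0]-508)<50)&(abs(P[...,1]+222)<50)
for a,m in(("collar",n&(abs(P[...,2]-86)<6)&(H>22)&(H<34)&(Sa>120)),("top",n&(abs(P[...,2]-149)<4))):
    if m.sum()>20:
        h=cv2.convexHull(np.argwhere(m)[:,::-1].astype(np.float32)); e=cv2.fitEllipse(h); print(a,m.sum(),e,ray(s,*e[0],88 if a=="collar" else 149).round(1))
E
```

```text
[ 508.47799581 -220.85229763  269.05072189] [-3.e-04 -8.e-04  1.e+00  5.e-04]
top 475 ((317.4532165527344, 197.47164916992188), (24.27405548095703, 24.963939666748047), 101.52977752685547) [ 507.3 -223.8  149. ]
```

View pics/w2.png

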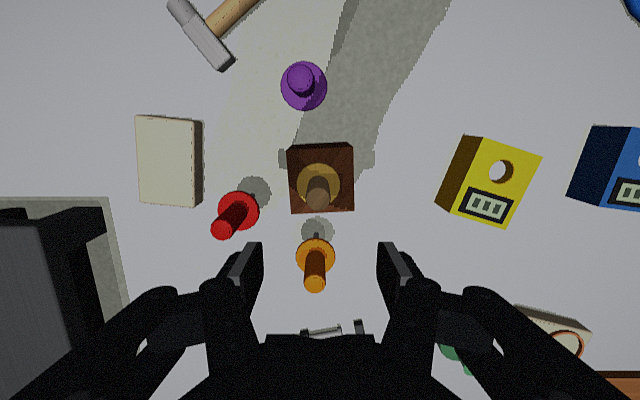

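The wooden handle is at (317,197), between the jaws in y. Red at (240,215) and orange at (315,265) are clear of the fingers' path. Descending.

>>> {"fn": "move_arm", "kwargs": {"plan": [[[0,-0.002,0.02],[0,0,0],0.3],[[0,0,0.03],[0,0,0],0.3],[[0,0,0.03],[0,0,0],0.3],[[0,0,0.03],[0,0,0],0.3],[[0,0,0.025],[0,0,0],0.3],[[0,0,0.015],[0,0,0],0.3],[[0,0,0.008],[0,0,0],0.3],[[0,0,0],[0,0,0],0.3],[[0,0,0],[0,0,0],0.3]]}}

```text
t: 4.0
tool_pos: [509.0, -223.8, 112.2]
eef_rot: [0.0, -0.001, 1.0, -0.0]
ft_force: [0.3, -1.0, 0.6]
width: 59.7
grip_force: 0.0
```

>>> {"fn": "move_arm", "kwargs": {"plan": [[[0,0,0],[0,0,0],0.6],[[0,0,0],[0,0,0],0.7],[[0,0,0],[0,0,0],0.8],[[0,0,0],[0,0,0],1],[[0,0,0],[0,0,0],1],[[0,0,0],[0,0,0],1],[[0,0,0],[0,0,0],1],[[0,0,0],[0,0,0],1]], "force": 60}}

```text
t: 4.8
tool_pos: [509.1, -224.6, 112.3]
eef_rot: [0.001, -0.0, 1.0, -0.0]
ft_force: [-1.2, 1.5, 5.5]
width: 22.8
grip_force: 58.5
```

>>> {"fn": "move_arm", "kwargs": {"plan": [[[0,0,-0.005],[0,0,0],1],[[0,0,-0.01],[0,0,0],1],[[0,0,-0.02],[0,0,0],1],[[0,0,-0.025],[0,0,0],1],[[0,0,-0.025],[0,0,0],1],[[0,0,-0.02],[0,0,0],1],[[0,0,-0.005],[0,0,0],1],[[0,0,0],[0,0,0],1],[[0,0,0],[0,0,0],1]]}}

```text
t: 5.7
tool_pos: [507.8, -224.3, 220.3]
eef_rot: [-0.001, -0.0, 1.0, 0.0]
ft_force: [-0.6, 0.4, -1.2]
width: 22.5
grip_force: 58.8
```

```bash
python3 - <<'E'
from h import *
o=arm.observe(); print(o["tool_pos"],o["width"],o["ft_force"])
s=snap("scene"); save(s,"pics/s3.png",(150,120,350,270),4)
E
```

```text
[ 507.8137098  -224.25175132  220.31536682] 22.463632414470723 [-0.57680836  0.41628711 -1.23834527]
```

View pics/s3.png

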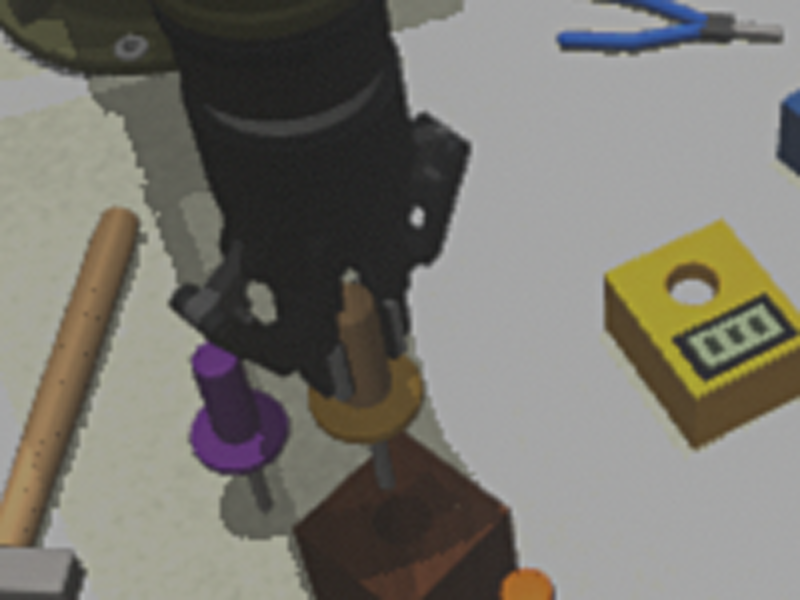

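The crop shows the wooden pusher held, with its rod tip at crop (385,485), clear above the empty hole at (403,515). I'll check the tilt by projection.

```bash
python3 - <<'E'
from h import *
s=snap("scene")
def pr(p): c=s["K"]@(s["R"].T@(np.array(p,float)-s["p"])); return (c[:2]/c[2]).round(1)
for z in(118,128,188,196,257): print(z,pr((508,-224,z)),(4*(pr((508,-224,z))-[150,120])).round())
P=cloud(s); H,Sa,V=cv2.split(cv2.cvtColor(s["image"],cv2.COLOR_RGB2HSV))
n=(np.hypot(P[...,0]-508,P[...,1]+224)<45)
for z in range(100,262,8):
    m=n&(abs(P[...,2]-z)<4)&((Sa>60)|(z<186)); 
    if m.any(): print(z,m.sum(),P[m].mean(0).round(1), np.argwhere(m).mean(0)[::-1].round(1),pr((508,-224,z)))
t=snap("top");P=cloud(t); n=(np.hypot(P[...,0]-508,P[...,1]+224)<45)&(abs(P[...,2]-192)<8); print(n.sum(), P[n].mean(0) if n.any() else 0)
E
```

```text
118 [246.5 240.7] [386. 483.]
128 [245.8 237.9] [383. 472.]
188 [241.5 219.4] [366. 398.]
196 [240.9 216.8] [364. 387.]
257 [235.9 195.1] [344. 300.]
124 11 [ 510.  -225.   123.6] [246.5 240.1] [246.1 239. ]
132 10 [ 510.  -225.3  131.9] [245.8 237.8] [245.6 236.7]
140 11 [ 510.3 -225.   140.3] [245.5 235.4] [245.  234.4]
148 10 [ 510.6 -225.6  147.5] [244.8 233.5] [244.5 232. ]
156 10 [ 510.4 -225.4  155. ] [244.3 231.1] [243.9 229.6]
188 16 [ 524.6 -236.8  190.8] [242.2 228.4] [241.5 219.4]
196 309 [ 517.7 -228.5  196.4] [242.7 221.4] [240.9 216.8]
204 30 [ 517.6 -226.9  204.3] [242.8 218.1] [240.3 214.1]
212 27 [ 518.5 -226.8  212. ] [242.6 215.7] [239.7 211.4]
220 31 [ 518.5 -227.6  220.5] [241.6 213.2] [239.  208.6]
228 25 [ 518.8 -226.6  228.4] [241.5 210.1] [238.4 205.8]
236 28 [ 518.4 -225.8  235.4] [241.1 207.1] [237.7 202.9]
244 31 [ 518.6 -226.1  244. ] [240.4 204.2] [237. 200.]
252 42 [ 517.7 -226.4  252.5] [239.2 200.9] [236.3 197. ]
260 61 [ 512.  -222.   257.6] [238.4 195.5] [235.6 193.9]
202 [ 494.09235777 -220.57794278  194.92740714]
```

Upright, tip under the TCP, tip z = TCP − 102. To the blue timer.

>>> {"fn": "move_arm", "kwargs": {"plan": [[[0.001,0.02,0],[0,0,0],1],[[0.003,0.042,0],[0,0,0],1],[[0.003,0.045,0],[0,0,0],1],[[0.003,0.045,0],[0,0,0],1],[[0.003,0.045,0],[0,0,0],1],[[0.003,0.045,0],[0,0,0],1],[[0.003,0.045,0],[0,0,0],1],[[0.003,0.045,0],[0,0,0],1],[[0.002,0.045,0],[0,0,0],1],[[0.001,0.03,0],[0,0,0],1]]}}

```text
t: 6.85
tool_pos: [482.4, 185.2, 220.6]
eef_rot: [-0.0, -0.001, 1.0, 0.0]
ft_force: [0.5, -0.4, -1.3]
width: 23.0
grip_force: 59.0
```

>>> {"fn": "move_arm", "kwargs": {"plan": [[[0,0,0.01],[0,0,0],1],[[0,0,0.02],[0,0,0],1],[[0,0,0.015],[0,0,0],1],[[0,0,0],[0,0,0],1],[[0,0,0],[0,0,0],1]]}}

```text
t: 7.35
tool_pos: [482.9, 181.8, 175.8]
eef_rot: [-0.001, 0.0, 1.0, -0.0]
ft_force: [0.5, 0.7, -0.5]
width: 22.3
grip_force: 59.2
```

```bash
python3 - <<'E'
from h import *
o=arm.observe(); print(o["tool_pos"],o["width"],o["ft_force"])
s=snap("scene"); save(s,"pics/s4.png",(310,60,430,190),4)
def pr(p): c=s["K"]@(s["R"].T@(np.array(p,float)-s["p"])); return (4*(c[:2]/c[2]-[310,60])).round()
x,y,z=o["tool_pos"]; print(pr((x,y,z-102)),pr((x,y,40)),pr((483,183,40)))
P=cloud(s); n=(np.hypot(P[...,0]-x,P[...,1]-y)<15)&(P[...,2]>z-103)&(P[...,2]<z-40); print(n.sum(),P[n].mean(0), P[n][:,2].min())
E
```

```text
[482.86161278 181.77790315 175.80487466] 22.254294012176363 [ 0.51465469  0.70247439 -0.51456697]
[224. 314.] [218. 353.] [220. 352.]
53 [485.05215247 179.45692019 100.6374301 ] 76.12445618137849
```

View pics/s4.png

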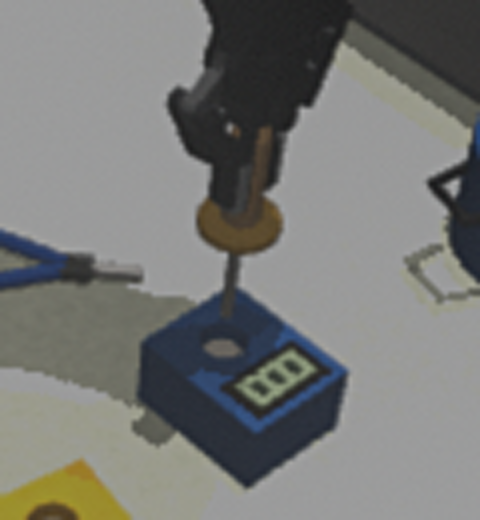

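The rod tip at crop (226,316) is directly above the button at (222,348). Descending.

>>> {"fn": "move_arm", "kwargs": {"plan": [[[0,0,0.01],[0,0,0],1],[[0,0,0.015],[0,0,0],1],[[0,0,0.006],[0,0,0],1],[[0,0,0],[0,0,0],1],[[0,0,0],[0,0,0],1]]}}

```text
t: 7.9
tool_pos: [483.5, 182.5, 145.6]
eef_rot: [0.0, -0.0, 1.0, 0.0]
ft_force: [-0.1, 0.7, -1.0]
width: 22.9
grip_force: 59.2
```

>>> {"fn": "move_arm", "kwargs": {"plan": [[[0,0,0.002],[0,0,0],1],[[0,0,0.002],[0,0,0],1],[[0,0,0.001],[0,0,0],1],[[0,0,0],[0,0,0],1]]}}

```text
t: 8.3
tool_pos: [483.8, 182.7, 140.6]
eef_rot: [0.0, -0.0, 1.0, 0.0]
ft_force: [1.0, 0.1, -0.2]
width: 22.8
grip_force: 59.2
```

Force baseline in free air is about −1.2 N. Continue in small steps.

>>> {"fn": "move_arm", "kwargs": {"plan": [[[0,0,0.002],[0,0,0],1],[[0,0,0.001],[0,0,0],1],[[0,0,0],[0,0,0],1]]}}

```text
t: 8.6
tool_pos: [483.7, 182.7, 137.5]
eef_rot: [0.0, -0.0, 1.0, 0.0]
ft_force: [0.8, 1.3, 2.0]
width: 22.0
grip_force: 59.2
```

>>> {"fn": "move_arm", "kwargs": {"plan": [[[0,0,0.001],[0,0,0],1],[[0,0,0],[0,0,0],1]]}}

```text
t: 8.8
tool_pos: [483.9, 182.7, 137.1]
eef_rot: [0.001, -0.0, 1.0, 0.0]
ft_force: [-0.9, -0.5, 6.3]
width: 22.6
grip_force: 60.0
```

>>> {"fn": "move_arm", "kwargs": {"plan": [[[0,0,0.001],[0,0,0],1],[[0,0,0],[0,0,0],1]]}}

```text
t: 9.0
tool_pos: [484.3, 182.8, 136.9]
eef_rot: [0.001, -0.0, 1.0, 0.0]
ft_force: [-1.2, -0.7, 12.5]
width: 22.8
grip_force: 60.7
```

Hard stop reached (13 N, no further travel). Hold, then release.

>>> {"fn": "move_arm", "kwargs": {"plan": [[[0,0,0],[0,0,0],1],[[0,0,0],[0,0,0],1],[[0,0,0],[0,0,0],1],[[0,0,-0.012],[0,0,0],1],[[0,0,-0.02],[0,0,0],1],[[0,0,-0.025],[0,0,0],1],[[0,0,-0.02],[0,0,0],1],[[0,0,-0.008],[0,0,0],1],[[0,0,0],[0,0,0],1]]}}

```text
t: 9.9
tool_pos: [483.7, 182.7, 221.1]
eef_rot: [0.001, -0.0, 1.0, 0.0]
ft_force: [0.3, -0.1, -1.8]
width: 22.6
grip_force: 59.2
```

```bash
python3 - <<'E'
from h import *
o=arm.observe(); print(o["tool_pos"],o["width"],o["ft_force"])
s=snap("scene"); P=cloud(s); H,Sa,V=cv2.split(cv2.cvtColor(s["image"],cv2.COLOR_RGB2HSV))
w=(np.hypot(P[...,0]-483,P[...,1]-183)<12)&(P[...,2]>28)&(P[...,2]<48)&(Sa<90); print("button z",w.sum(),P[w][:,2].mean())
x,y,z=o["tool_pos"]
for h in range(0,64,8):
    n=(np.hypot(P[...,0]-x,P[...,1]-y)<20)&(abs(P[...,2]-(z-102+h))<4)
    if n.any(): print(h,n.sum(),P[n].mean(0).round(1),P[n][:,2].min())
E
```

```text
[483.69037271 182.6673209  221.0888417 ] 22.646128311720027 [ 0.34510368 -0.05665948 -1.84635514]
button z 30 41.57222816225738
0 1 [486.8 181.1 120.4] 120.43592991938704
8 8 [486.7 180.  127. ] 124.03281081241505
16 10 [486.1 180.5 135. ] 131.3053878059195
24 9 [485.6 180.6 141.9] 139.96163046869992
32 10 [486.5 180.  151. ] 147.32671396826652
40 11 [486.3 180.7 159.7] 155.79503538102279
48 10 [485.7 180.7 167.1] 163.10532377744323
56 1 [487.9 177.6 174.4] 174.44759439187897
```

Button sprang back and the pusher is still upright. Back to the stand.

>>> {"fn": "move_arm", "kwargs": {"plan": [[[-0.001,-0.02,0],[0,0,0],1],[[-0.003,-0.042,0],[0,0,0],1],[[-0.003,-0.045,0],[0,0,0],1],[[-0.003,-0.045,0],[0,0,0],1],[[-0.003,-0.045,0],[0,0,0],1],[[-0.003,-0.045,0],[0,0,0],1],[[-0.003,-0.045,0],[0,0,0],1],[[-0.003,-0.045,0],[0,0,0],1],[[-0.002,-0.041,0],[0,0,0],1],[[0,-0.03,0],[0,0,0],1]]}}

```text
t: 10.95
tool_pos: [506.3, -222.7, 218.4]
eef_rot: [-0.001, 0.001, 1.0, 0.0]
ft_force: [0.2, -0.2, -1.7]
width: 22.6
grip_force: 59.2
```

>>> {"fn": "move_arm", "kwargs": {"plan": [[[0,0,0.01],[0,0,0],1],[[0,0,0.01],[0,0,0],1],[[0,0,0.005],[0,0,0],1],[[0,0,0],[0,0,0],1],[[0,0,0],[0,0,0],1]]}}

```text
t: 11.45
tool_pos: [507.3, -219.4, 195.1]
eef_rot: [-0.0, -0.001, 1.0, 0.0]
ft_force: [-0.3, -1.1, -1.7]
width: 22.4
grip_force: 59.3
```

```bash
python3 - <<'E'
from h import *
o=arm.observe(); print(o["tool_pos"],o["ft_force"])
s=snap("scene"); save(s,"pics/s5.png",(170,150,330,280),4)
def pr(p): c=s["K"]@(s["R"].T@(np.array(p,float)-s["p"])); return (4*(c[:2]/c[2]-[170,150])).round()
x,y,z=o["tool_pos"]; print(pr((x,y,z-102)),pr((x,y,80)),pr((507.5,-219.5,80)))
E
```

```text
[ 507.29041957 -219.37548426  195.08028543] [-0.26847407 -1.1010082  -1.68693073]
[319. 383.] [322. 397.] [322. 398.]
```

View pics/s5.png

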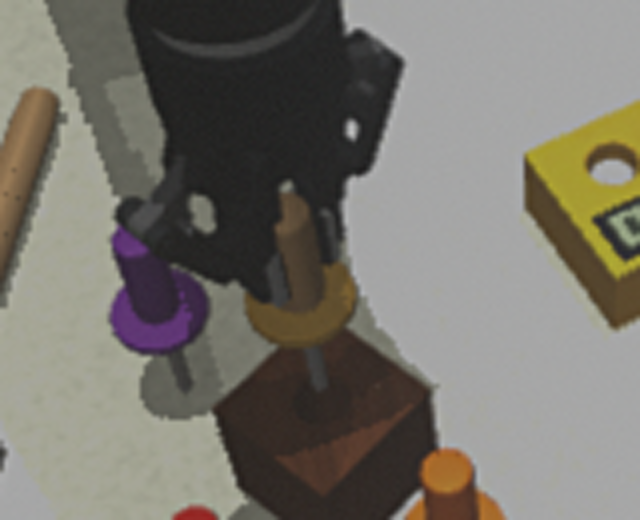

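The tip is at crop (319,383), right over the hole at (320,398). Lowering.

>>> {"fn": "move_arm", "kwargs": {"plan": [[[0,0,0.01],[0,0,0],1],[[0,0,0.015],[0,0,0],1],[[0,0,0.015],[0,0,0],1],[[0,0,0.015],[0,0,0],1],[[0,0,0.015],[0,0,0],1],[[0,0,0.008],[0,0,0],1],[[0,0,0.002],[0,0,0],1],[[0,0,0],[0,0,0],1],[[0,0,0],[0,0,0],1]]}}

```text
t: 12.4
tool_pos: [507.9, -220.6, 116.0]
eef_rot: [0.001, -0.0, 1.0, -0.0]
ft_force: [-0.0, -0.4, -1.3]
width: 22.6
grip_force: 59.3
```

>>> {"fn": "move_arm", "kwargs": {"plan": [[[0,0,0.001],[0,0,0],1],[[0,0,0.001],[0,0,0],1],[[0,0,0],[0,0,0],1]]}}

```text
t: 12.7
tool_pos: [507.5, -220.5, 113.5]
eef_rot: [0.0, -0.0, 1.0, -0.0]
ft_force: [-0.1, 0.2, -1.9]
width: 22.6
grip_force: 59.3
```

>>> {"fn": "move_arm", "kwargs": {"plan": [[[0,0,0.001],[0,0,0],1],[[0,0,0],[0,0,0],1]]}}

```text
t: 12.9
tool_pos: [507.5, -220.5, 112.4]
eef_rot: [0.0, -0.0, 1.0, -0.0]
ft_force: [0.2, 0.2, -0.4]
width: 22.9
grip_force: 59.8
```

>>> {"fn": "move_arm", "kwargs": {"plan": [[[0,0,0.0005],[0,0,0],1],[[0,0,0],[0,0,0],1]]}}

```text
t: 13.1
tool_pos: [507.5, -220.5, 112.3]
eef_rot: [0.0, -0.0, 1.0, -0.0]
ft_force: [-1.4, 0.8, 5.1]
width: 22.5
grip_force: 59.9
```

Collar seated. Opening gently, then retreating straight up.

>>> {"fn": "move_arm", "kwargs": {"plan": [[[0,0,0],[0,0,0],0.65],[[0,0,0],[0,0,0],0.55],[[0,0,0],[0,0,0],0.45],[[0,0,0],[0,0,0],0.35],[[0,0,0],[0,0,0],0.3],[[0,0,0],[0,0,0],0.3],[[0,0,0],[0,0,0],0.3]]}}

```text
t: 13.8
tool_pos: [507.4, -220.5, 111.8]
eef_rot: [-0.0, -0.0, 1.0, 0.0]
ft_force: [-0.3, -0.1, 0.8]
width: 59.7
grip_force: 0.0
```

>>> {"fn": "move_arm", "kwargs": {"plan": [[[0,0,-0.01],[0,0,0],0.3],[[0,0,-0.025],[0,0,0],0.3],[[0,0,-0.03],[0,0,0],0.3],[[0,0,-0.035],[0,0,0],0.3],[[0,0,-0.035],[0,0,0],0.3],[[0,0,-0.02],[0,0,0],0.3],[[0,0,-0.005],[0,0,0],0.3],[[0,0,0],[0,0,0],0.3],[[0,0,0],[0,0,0],0.3]]}}

```text
t: 14.7
tool_pos: [506.8, -220.2, 270.6]
eef_rot: [-0.001, -0.0, 1.0, 0.0]
ft_force: [-0.4, -0.7, -0.1]
width: 59.5
grip_force: 0.0
```

```bash
python3 - <<'E'
from h import *
o=arm.observe(); print(o["tool_pos"],o["width"])
s=snap("scene"); save(s,"pics/s6.png",(150,100,420,330),2.5)
P=cloud(s)
for z in range(88,152,8):
    n=(np.hypot(P[...,0]-508,P[...,1]+221)<22)&(abs(P[...,2]-z)<4); print(z,n.sum(),P[n].mean(0).round(1) if n.any() else 0)
E
```

```text
[ 506.77985151 -220.22773642  270.60163076] 59.54585923000689
88 198 [ 512.6 -224.5   89.2]
96 25 [ 515.3 -226.1   95.8]
104 29 [ 515.6 -224.4  103.8]
112 28 [ 515.8 -225.5  111.8]
120 31 [ 515.4 -224.5  119.9]
128 31 [ 515.8 -225.6  127.7]
136 32 [ 515.7 -224.3  136.2]
144 45 [ 513.7 -224.   145. ]
```

View pics/s6.png

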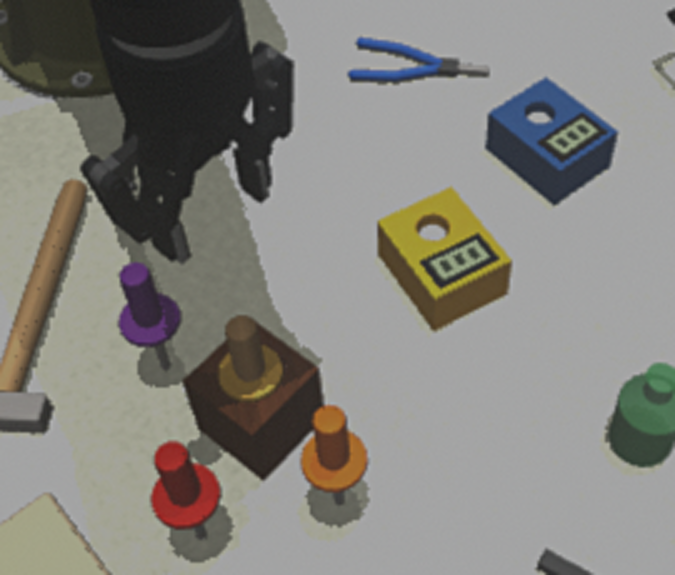

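The pusher hangs upright in the stand at crop (250,355), released and clear of the gripper. The look-alikes are untouched.

```bash
python3 -c "
from cell import arm
print(arm.job_done())"
```

```text
the job is handed in; nothing more can be done
None
```

The job is handed in: I pushed the blue timer's button to its hard stop with the steel rod, held it about half a second and it sprang back; the pusher hangs upright in its stand, released, with the yellow button never pressed.

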